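# Hang a hook-tab arm on a slotted post and press it home

## Task

Hang the aluminium hanger arm on the slotted post: push its two hook tabs into the middle and upper slots, feeling for their height, and lower it just enough that the hooks hold behind the strip while the catch pin is still pushed in, then let go of it completely. With nothing gripped, press down on its top flange until it is fully home and the catch pin springs out through its plate, then leave it hanging and leave the other things on the worktop where they stand.

Things in the scene. Friction and masses are not known exactly. Their poses are not given: they have to be found in the camera images.
- hanger: Loose aluminium hanger, about 0.16 kg, standing on the worktop. Origin: middle of the lower edge of its back plate's mating face; x points out of that face (towards the strip when hung), z up. Plate: x -5..0, y -25..25, z 0..95 mm. Level press flange on its top: x -32..0, y -25..25, z 95..100. Catch hole through the plate: y 10..22, z 56..64.
- hanger_grip (a point): Grip point on the hanger's arm, at hanger x -90, y 0, z 50 mm; axes as the hanger's. The arm is an upright flat bar 10 mm thick in y, z 30..70, from the plate back to x -150, with a foot at x -150..-130 (z 0..30) and a nose at x -158..-150 up to z 80. Take it across the bar from above.
- hanger_tab (a point): Tip of the upper hook tab, at hanger x 11, y 0, z 81 mm. Two steel tabs 5 mm thick in y stand out of the mating face at y 0: necks x 0..11 at z 16..26 and 76..86, each with a hook at x 5.5..11 hanging 12 mm below the neck (z 4..16, 64..76).
- hanger_press (a point): Middle of the top of the hanger's press flange (hanger x -16, y 0, z 100 mm). With the hooks caught about 5 to 20 N down here drives it home onto a hard stop; pressing far out on the arm makes the hooks bind.
- post: Fixed slotted post, a grey channel 190 mm high on a foot plate 100 mm wide, 10 mm thick, reaching 15 mm ahead of the face. Origin at worktop height under the middle of the strip's front face (plane x = 0, looking to -x, the robot); z up. Steel strip 56 mm wide, 4 mm thick; three upright slots on the line y 0, 10 mm wide, 28 mm high, open behind: nominal z 21..49, 81..109, 141..169 mm.
- post_slot (a point): Nominal middle of the upper slot: post x 0, y 0, z 155 mm. The strip is clamped up to 8 mm higher or lower than nominal; this is not measured and must be felt: off height, the tab tips stop on the strip with the mating face 11 mm short of it. The tabs have 6 mm height to spare in the slots.
- post_home (a point): Where the hanger's origin nominally is when home: post x 0 (up to 1.5 mm of play, to -1.5), y 0 (2.5 mm play either way), z 65 mm. It goes in at post z 77..83 mm; below 77 the hooks are behind the strip; from about 69 down the catch springs out. All heights shift with the strip (up to 8 mm up or down).
- hood_sash: Fixed sash of the fume hood between robot and worktop: its level rail spans x 0.27..0.33 m up to z 0.147 all along y, so enter above it; its two glass panes are parked at the left, from y 0.62 m leftwards at x 0.28..0.32, up to z 0.88. Origin at world [0.29, 0.405, 0.03].
- catch (a joint): Spring catch pin, 5 mm thick, round nose, in the strip at post y +16, nominal z 125 mm, standing 8 mm out. Metres: 0 out, grows pushed in (max 0.009); spring 3 to 5 N. The plate pushes it in 0.003 to 0.008 when the tabs are in; it springs to 0 through the catch hole once the hanger is within 2 to 4 mm of home. With hooks caught, its drag holds the released hanger up until pressed down.
- tape_white: Bystander: roll of white tape lying flat, 80 mm across, 18 mm high. Origin at the centre of its underside.
- rubber_stopper: Bystander: tapered rubber stopper, 34 mm across, 28 mm high. Origin at the centre of its underside.
- vial_3: Bystander: small clear vial with a screw cap, 22 mm across, 48 mm high. Origin at the centre of its underside.
- amber_yellow: Bystander: small brown bottle with cap, 52 mm across, 108 mm high. Origin at the centre of its underside.
- red_vial: Bystander: small white vial with cap, 27 mm across, 53 mm high. Origin at the centre of its underside.

How it is judged:
On the way:
1. the hanger hangs by its hooks in the middle and upper slots, let go by the robot, with the catch pin still pushed in (x of hanger in the frame of post between -0.007 and 0.003 m and y of hanger in the frame of post between -0.005 and 0.005 m and z of hanger in the frame of post between 0.058 and 0.094 m and value of joint catch above 0.002 m and contact force between each of the arm, the fingers and hanger below 0.2 N), for 0.2 s.
At the end, for the whole second after the job is handed in: The hanger hangs released and at rest in the middle and upper slots, fully down: origin within 5 mm of the strip face and slot line, 55 to 75 mm above the post's origin, upright within 0.08 and square within 0.12 rad, with the catch pin within 2 mm of fully out (x of hanger in the frame of post between -0.005 and 0.003 m and y of hanger in the frame of post between -0.005 and 0.005 m and z of hanger in the frame of post between 0.055 and 0.0755 m and value of joint catch below 0.002 m and angle between the z axis of hanger and the z axis of post, either way round below 0.08 rad and angle between the x axis of hanger and the x axis of post, either way round below 0.12 rad and linear speed of hanger below 0.01 m/s and contact force between each of the arm, the fingers and hanger below 0.2 N); the robot touches nothing.
It fails at once if a bystander is pushed more than 30 mm or knocked over (distance of any of tape_white, rubber_stopper, vial_3, amber_yellow, red_vial from where it was at the start of the episode above 0.03 m or angle between any of tape_white, rubber_stopper, vial_3, amber_yellow, red_vial's own z axis and vertical above 0.5 rad).
It also fails if it takes over 54 s, if anything falls off the work surface, if the arm or the gripper's body presses on something with over 40 N, if the wrist force passes 120 N, or if a joint passes its speed limit or range.

## Robot

A 6-joint arm with a two-finger parallel gripper is mounted at the origin on a cart in front of the work surface, level with it; the furniture and walls round the work are solid. World frame = base frame: x ahead of the robot, y to its left, z up, the work surface at z = 0. Lengths are in m, angles in rad, forces in N, time in s.
With the tool pointing down it reaches from about 0.275 to 0.875 m from the base axis. Payload 12.5 kg.
Tool frame: the origin (TCP) lies midway between the tips of the shut fingers; the grasp point (between the pads) lies 19 mm behind it; z points along the fingers, y is the line along which they close (so a half turn about z gives the same grasp; the last joint's range is limited). The gripper opens to 85 mm and grips with 20 to 120 N. Pads are 22 mm wide; open, the fingers measure 114 mm over their backs; the gripper's body (76 mm by 85 mm) begins 54 mm behind the grasp point. The pads swing forward as they close: fully open they stand 13 mm farther back than shut.
Start: joints at [1.066, 0.351, 1.652, -0, 1.139, -0.085], TCP at [0.224, 0.502, 0.231] pointing down, gripper open.
Joint ranges: [-2.75, 2.75], [-0.79, 2.1], [0.01, 2.65], [-1.57, 4.71], [0.07, 3.14], [-2.87, 2.87]. Speed limits (rad/s): [2.22, 2.22, 2.79, 3.14, 3.14, 3.14].

## Interface

Orientations are given as a unit quaternion [x, y, z, w].
In Python, from cell import r gives the robot as it stands. Calls block until the motion is done:
- r.move_to(position, orientation): joint-space move of the TCP to a pose.
- r.move_linear(position, rot=None, vel=0.15): straight line of the TCP; rot=None keeps the orientation; vel is the mean speed in m/s.
- r.set_joints(angles): joint-space move.
- r.set_gripper(opening, squeeze=None): opening from 0.0 (shut) to 1.0 (fully open); squeeze is the grip in N (None keeps the last); returns when the fingers have stopped.
- r.sleep(seconds).
- r.inverse_kinematics(position, orientation): joint angles nearest the present ones, or None.
- r.get_obs(): the state.
- r.get_image(name): name is "scene" or "side" or "wrist"; returns a dict with "pixels" (400x640x3 uint8, red, green, blue), "fx", "fy", "cx", "cy" (pixels), "camera_from_world" (4x4, takes a point from world to camera coordinates); the wrist camera has in their place "mount" (4x4, takes a point from camera to tool coordinates, whose origin is the TCP and whose axes are the flange's). Camera axes: x right, y down, z forward; pixel columns grow to the right and rows downward; lengths in m; the calibration is good to about 2 mm. The wrist camera is an equidistant fisheye: a pixel r from the principal point sees the ray r / f radians off the axis. A picture is of the moment at which its call begins: read the wrist's pose just before it. There is no depth.
A pose or a line that the arm cannot do raises r.PlanningError and nothing moves.
- r.hand_in(): hands the job in; it is judged then, once.
The state is a dict: "t": time; "q": joint angles; "qvel": joint speeds; "effort": joint torques, N m; "tool_pos": TCP position; "ee_rot": TCP orientation; "contact_force": force on the tool from outside, world axes, zero at the start; "torque": the same for the moment, N m; "opening": opening from 0.0 (shut) to 1.0 (fully open); "finger_force": force on a finger pad.
Only numpy, scipy, OpenCV 4.12 (cv2) and the standard library are available. Lean on these libraries where they do the work, as an engineer would, in place of code of your own. Each camera call takes 0.05 s, during which the arm holds its last target. There are 200 camera calls.

## Working session

There is one attempt and no reset: what is moved stays moved. The work goes in short steps, each a Python script; the robot and the scene stay as the last script left them, time stands still between calls to the robot, and variables do not carry over. Pictures are saved under pics/ and viewed, at most 10 in all, crops included, and the job is handed in when it is done.

```bash
mkdir -p pics; ls; python3 - <<'E'
from cell import r
import cv2, numpy as np
o=r.get_obs(); print(o)
for n in("scene","side","wrist"):
    im=r.get_image(n); cv2.imwrite(f"pics/{n}0.png",im["pixels"][:,:,::-1])
    print(n,{k:(np.round(v,4).tolist() if k!="pixels" else 0) for k,v in im.items()})
    np.save(f"{n}0.npy",im,allow_pickle=True)
E
```

```text
cell.py
pics
{'t': 0.0, 'q': array([ 1.06637240e+00,  3.51264105e-01,  1.65246283e+00, -3.60707404e-06,
        1.13909657e+00, -8.46282577e-02]), 'qvel': array([ 0.00127368,  0.00065356,  0.000624  ,  0.0008462 ,  0.00073765,
       -0.00069797]), 'effort': array([-2.81667919e-03, -5.06106663e+01, -2.91401160e+01, -3.20448262e-04,
        4.67059552e-03,  2.70888182e-05]), 'tool_pos': array([0.2239878 , 0.5019415 , 0.23072844]), 'ee_rot': array([ 2.08359200e-01,  9.78052179e-01, -5.89399426e-04, -1.77082210e-04]), 'contact_force': array([ 0.29143927, -0.57501812,  0.89881435]), 'torque': array([-0.00944352, -0.03123412,  0.0010553 ]), 'finger_force': 0.0, 'opening': 1.0015689077053918}
scene {'pixels': 0, 'fx': 468.3828, 'fy': 468.3828, 'cx': 308.9527, 'cy': 199.1693, 'camera_from_world': [[-0.9726, 0.2323, -0.0093, 0.4525], [0.1829, 0.7397, -0.6476, -0.018], [-0.1435, -0.6315, -0.762, 1.8756], [0.0, 0.0, 0.0, 1.0]]}
side {'pixels': 0, 'fx': 517.7954, 'fy': 517.7954, 'cx': 319.3651, 'cy': 198.4141, 'camera_from_world': [[-0.9107, -0.413, -0.0025, 0.4285], [-0.219, 0.488, -0.8449, 0.2128], [0.3502, -0.7689, -0.5349, 1.565], [0.0, 0.0, 0.0, 1.0]]}
wrist {'pixels': 0, 'fx': 309.7069, 'fy': 309.7069, 'cx': 316.1491, 'cy': 201.1332, 'mount': [[0.0004, -0.9471, -0.3211, 0.0837], [1.0, 0.0002, 0.0008, 0.0006], [-0.0007, -0.3211, 0.9471, -0.1431], [0.0, 0.0, 0.0, 1.0]]}
```

View pics/scene0.png

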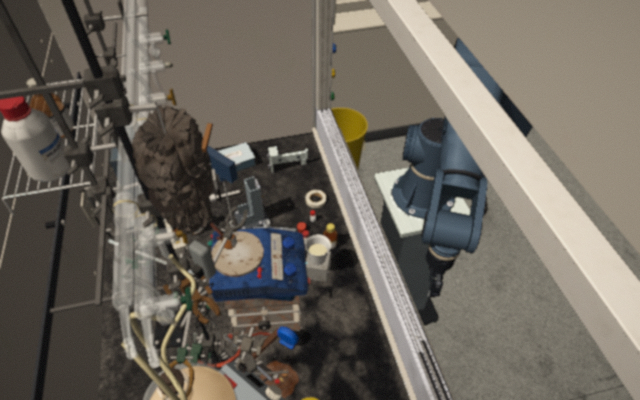

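View pics/side0.png

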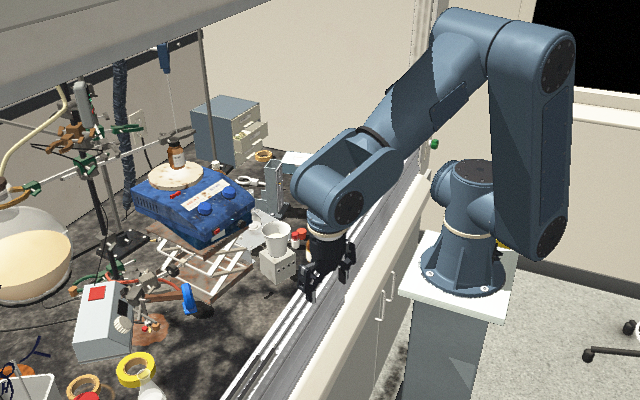

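The scene picture shows a light bar-like object at (288,157), probably the hanger, with a grey channel at (250,195) that looks like the post. The tape is at (316,198) and the vials and bottle at (312,215) and (330,230). In the side view the post is near (285,185) and the arm partly hides the rest. Next I'll cast rays to these points and view crops.

```bash
cat > h.py <<'E'
import numpy as np, cv2
from scipy.spatial.transform import Rotation as R
def ray(im,u,v):
    T=im["camera_from_world"]; d=np.array([(u-im["cx"])/im["fx"],(v-im["cy"])/im["fy"],1.])
    return -T[:3,:3].T@T[:3,3], T[:3,:3].T@d
def plane(o,d,z): return o+d*(z-o[2])/d[2]
def wray(im,obs,u,v):
    M=im["mount"]; a=np.array([u-im["cx"],v-im["cy"]])/im["fx"]; t=np.linalg.norm(a)
    d=np.append(a/max(t,1e-9)*np.sin(t),np.cos(t)); Q=R.from_quat(obs["ee_rot"]).as_matrix()
    return obs["tool_pos"]+Q@M[:3,3], Q@M[:3,:3]@d
def cross(rs):
    A=0;b=0
    for o,d in rs:
        d=d/np.linalg.norm(d);P=np.eye(3)-np.outer(d,d);A=A+P;b=b+P@o
    return np.linalg.solve(A,b)
def wproj(im,obs,p):
    M=im["mount"];Q=R.from_quat(obs["ee_rot"]).as_matrix()
    c=M[:3,:3].T@(Q.T@(np.asarray(p)-obs["tool_pos"])-M[:3,3]);t=np.arctan2(np.hypot(c[0],c[1]),c[2])
    return np.array([im["cx"],im["cy"]])+im["fx"]*t*c[:2]/np.hypot(c[0],c[1])
E
python3 - <<'E'
from h import *
L=lambda n:np.load(n,allow_pickle=True).item()
s=L("scene0.npy");d=L("side0.npy")
for u,v,z in [(270,155,.05),(306,155,.05),(250,185,.19),(257,212,.19),(316,198,0),(312,215,.05),(303,228,.05),(330,228,.1),(318,250,.05)]:
    print(u,v,plane(*ray(s,u,v),z).round(3))
a=cv2.resize(s["pixels"][130:280,190:360],None,fx=4,fy=4,interpolation=2)[:,:,::-1]
cv2.imwrite("pics/c1.png",a)
a=cv2.resize(d["pixels"][130:300,200:360],None,fx=3,fy=3,interpolation=2)[:,:,::-1]
cv2.imwrite("pics/c2.png",a)
E
```

```text
270 155 [ 0.556 -0.319  0.05 ]
306 155 [ 0.41  -0.283  0.05 ]
250 185 [ 0.668 -0.043  0.19 ]
257 212 [0.664 0.085 0.19 ]
316 198 [ 0.416 -0.085  0.   ]
312 215 [0.461 0.034 0.05 ]
303 228 [0.507 0.085 0.05 ]
330 228 [0.423 0.144 0.1  ]
318 250 [0.478 0.192 0.05 ]
```

View pics/c1.png

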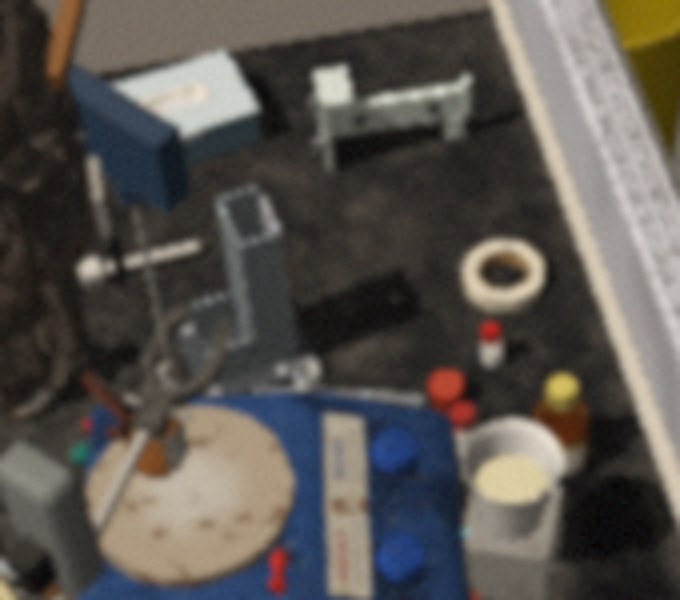

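The crop shows the hanger standing at crop (320..470, 70..165) with its flange at the left end and its nose at the right. The post channel has its top at (217..280, 187..245). The tape is at (503,273), a red-capped vial at (490,345), an amber bottle at (562,410) and small red caps at (450,390). I'll raise the arm, swing round and look with the wrist camera.

```bash
python3 - <<'E'
from cell import r
from h import *
r.move_linear([.224,.502,.42],vel=.3)
q=[0,1,0,0]
for k,p in enumerate([[.46,-.10,.40],[.40,-.22,.40],[.42,-.30,.33]]):
    r.move_to(p,q); r.sleep(.3)
    o=r.get_obs(); im=r.get_image("wrist"); im["obs"]=o
    np.save(f"w{k}.npy",im,allow_pickle=True); print(o["t"],o["tool_pos"],o["q"])
    cv2.imwrite(f"pics/w{k}.png",im["pixels"][:,:,::-1])
E
```

```text
3.5333 [ 0.46004592 -0.09977977  0.3999735 ] [-3.12528633e-01  7.40809255e-02  1.58649767e+00  7.64298118e-06
  1.48106801e+00 -1.88374113e+00]
4.4833 [ 0.40037468 -0.21939041  0.39996457] [-6.03330178e-01  4.50717159e-02  1.61747443e+00  3.99943921e-05
  1.47911203e+00 -2.17546850e+00]
5.3417 [ 0.42020455 -0.29957639  0.33091089] [-7.09594774e-01  2.00156803e-01  1.60309604e+00  3.07852464e-05
  1.33673587e+00 -2.28115965e+00]
```

View pics/w1.png

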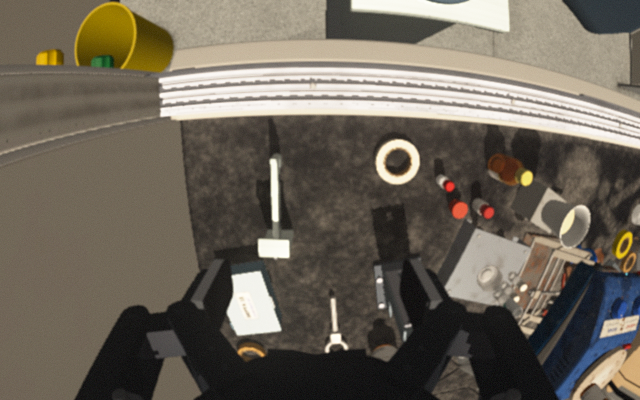

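w1 looks from above, with image up towards the robot and image right towards +y. The hanger's flange is at (258..290, 239..258) and its bar runs up to the nose at (277,155). The tape is at (398,160). The post is at about (380..410, 262..330), partly behind a finger.

```bash
python3 - <<'E'
from h import *
a=[]
for k,(c,rr) in enumerate([((200,520),(120,400)),((150,420),(120,340))]):
    im=np.load(f"w{k*2}.npy",allow_pickle=True).item()["pixels"][rr[0]:rr[1],c[0]:c[1],::-1]
    a.append(cv2.resize(im,(400,int(400*im.shape[0]/im.shape[1]))))
h=max(x.shape[0] for x in a); a=[np.pad(x,((0,h-x.shape[0]),(0,0),(0,0))) for x in a]
cv2.imwrite("pics/c3.png",np.hstack(a))
E
```

```text
(no output)
```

View pics/c3.png

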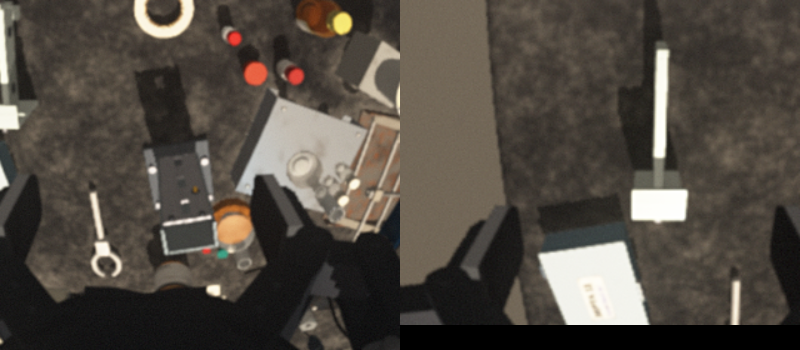

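Left half (w0): the post's channel top rim is the quad (160,222),(213,215),(217,248),(164,255). Its foot plate's front edge runs (146,150)-(207,143), and a small bright catch or slot detail shows at (184..197,190..201). Right half (w2): the hanger's bright flange is at (631..687,189..221) and the bar runs up to (661,45). I'll measure both.

```bash
cat >> h.py <<'E'
def hanger(im,box=None):
    "rect of bright flange blob and of the bar: image contours cast to z=.1 / .07"
    hsv=cv2.cvtColor(im["pixels"],cv2.COLOR_RGB2HSV)
    m=((hsv[:,:,2]>150)&(hsv[:,:,1]<60)).astype(np.uint8)
    return m
E
python3 - <<'E'
from h import *
for u,v in [(160,222),(213,215),(217,248),(164,255)]:
    im=np.load("w0.npy",allow_pickle=True).item(); print(plane(*wray(im,im["obs"],200+u/1.25,120+v/1.25),.19).round(4))
for u,v in [(146,150),(207,143)]: print("foot",plane(*wray(im,im["obs"],200+u/1.25,120+v/1.25),.01).round(4))
for k in(1,2):
    im=np.load(f"w{k}.npy",allow_pickle=True).item(); m=hanger(im); n,l,s,c=cv2.connectedComponentsWithStats(m)
    for i in range(1,n):
        if s[i][4]>100 and 200<c[i][0]<420 and c[i][1]>130:
            pts=np.argwhere(l==i)[:,::-1].astype(np.float32); print(k,s[i],c[i].round(1),cv2.boxPoints(cv2.minAreaRect(pts)).round(1).tolist())
E
```

```text
[ 0.6389 -0.0818  0.19  ]
[ 0.6306 -0.0225  0.19  ]
[ 0.6802 -0.0131  0.19  ]
[ 0.689 -0.076  0.19 ]
foot [ 0.6359 -0.097   0.01  ]
foot [ 0.6247 -0.0037  0.01  ]
1 [377 140  43  44 783] [397.5 161.4] [[377.0, 183.0], [377.0, 140.0], [419.0, 140.0], [419.0, 183.0]]
1 [270 159   9  64 465] [274.3 190. ] [[269.79998779296875, 159.0], [277.29998779296875, 158.8000030517578], [279.0, 221.89999389648438], [271.5, 222.10000610351562]]
1 [258 239  32  20 600] [273.7 248. ] [[258.0, 239.0], [289.0, 239.0], [289.0, 258.0], [258.0, 258.0]]
1 [ 227  271   54   65 2509] [251.5 305.6] [[217.39999389648438, 278.79998779296875], [263.3999938964844, 266.20001220703125], [280.8999938964844, 330.5], [234.89999389648438, 343.0]]
1 [331 298   7  34 162] [333.8 314.5] [[330.1000061035156, 298.1000061035156], [334.8999938964844, 297.79998779296875], [337.5, 330.8999938964844], [332.6000061035156, 331.29998779296875]]
1 [325 333  23  20 196] [335.2 341.4] [[322.3999938964844, 334.70001220703125], [344.79998779296875, 331.1000061035156], [347.6000061035156, 348.70001220703125], [325.20001220703125, 352.29998779296875]]
2 [321 153  11  75 630] [325.7 189.5] [[320.1000061035156, 226.89999389648438], [322.5, 152.8000030517578], [331.20001220703125, 153.10000610351562], [328.79998779296875, 227.1999969482422]]
2 [306 248  39  23 816] [324.6 258.3] [[306.0, 248.0], [344.0, 248.0], [344.0, 270.0], [306.0, 270.0]]
2 [ 243  283   77   68 3671] [282.7 317.5] [[242.6999969482422, 291.5], [305.29998779296875, 278.3999938964844], [319.6000061035156, 347.0], [257.0, 360.1000061035156]]
2 [374 310   6  36 177] [376.1 326.9] [[374.0, 310.0], [379.0, 310.0], [379.0, 345.0], [374.0, 345.0]]
2 [370 347  17  15 146] [377.3 353. ] [[368.20001220703125, 355.0], [372.20001220703125, 343.8999938964844], [389.6000061035156, 350.1000061035156], [385.6000061035156, 361.20001220703125]]
```

```bash
python3 - <<'E'
from cell import r
from h import *
W=[np.load(f"w{k}.npy",allow_pickle=True).item() for k in(1,2)]
def tri(a,b): 
    p=cross([wray(W[0],W[0]["obs"],*a),wray(W[1],W[1]["obs"],*b)])
    return p.round(4),(wproj(W[0],W[0]["obs"],p)-a).round(1)
print("flange c",tri((273.7,248.3),(324.8,258.8)))
print("noseward end",tri((273.5,159.),(326.9,152.9)),"plateward end",tri((275.3,222.),(324.5,227)))
for k,z in((0,.1),(1,.1)):
    im=W[k];m=hanger(im);n,l,s,c=cv2.connectedComponentsWithStats(m);i=l[248+10*k,int([273,324][k])]
    pts=np.array([plane(*wray(im,im["obs"],u,v),z)[:2]*1000 for v,u in np.argwhere(l==i)],np.float32)
    print("flange",cv2.minAreaRect(pts),pts.mean(0))
    i=l[190,int([274,325][k])]
    pts=np.array([plane(*wray(im,im["obs"],u,v),.07)[:2]*1000 for v,u in np.argwhere(l==i)],np.float32)
    print("bar",cv2.minAreaRect(pts),pts.mean(0))
for k,p in enumerate([[.47,-.05,.36],[.47,-.15,.36],[.44,.02,.30]]):
    r.move_to(p,[0,1,0,0]); r.sleep(.3)
    o=r.get_obs(); im=r.get_image("wrist"); im["obs"]=o
    np.save(f"p{k}.npy",im,allow_pickle=True); print(o["t"],wproj(im,o,[.637,-.05,.19]))
a=[]
for k in range(3):
    im=np.load(f"p{k}.npy",allow_pickle=True).item(); u,v=wproj(im,im["obs"],[.637,-.05,.15]).astype(int)
    u=min(u,590);a.append(cv2.resize(im["pixels"][v-85:v+65,u-44:u+44,::-1],(264,450),interpolation=2)); print(u-44,v-85,a[-1].shape)
cv2.imwrite("pics/c4.png",np.hstack(a))
E
```

```text
flange c (array([ 0.5481, -0.2865,  0.0998]), array([-0.,  0.]))
noseward end (array([ 0.4073, -0.2844,  0.0715]), array([-0. , -0.4])) plateward end (array([ 0.5161, -0.2864,  0.0644]), array([ 0. , -0.3]))
flange ((548.6091918945312, -286.927001953125), (34.80410385131836, 52.06453323364258), 0.6618083715438843) [ 547.5753 -286.505 ]
bar ((461.242431640625, -284.9859313964844), (12.23415470123291, 106.14510345458984), 89.117431640625) [ 459.3347  -285.02982]
flange ((548.739990234375, -286.4458923339844), (52.139434814453125, 35.153541564941406), 89.67882537841797) [ 547.3512  -286.78116]
bar ((460.12786865234375, -285.4822082519531), (11.6145658493042, 106.06993865966797), 89.02656555175781) [ 458.21042 -285.45648]
6.7 [315.81770355 308.85870598]
7.5333 [391.70866544 306.51193398]
8.6417 [256.74578252 356.77018017]
271 205 (450, 264, 3)
341 204 (450, 264, 3)
217 249 (450, 264, 3)
```

View pics/c4.png

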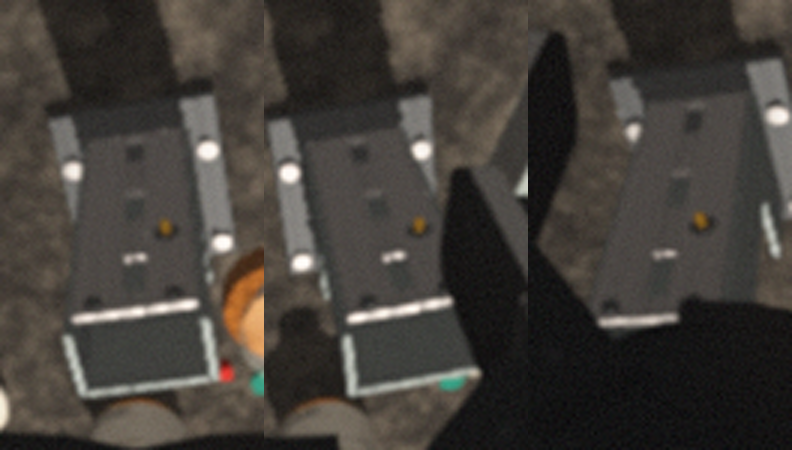

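The crops show the post's strip face in three wrist views at 3x scale. In view 1 the strip's top front edge runs (72,315)-(196,300), the lit lower edge of the upper slot is at (135,258) and the brass catch is at (166,228). In view 2 the same features are at (84,316)-(186,299), (130,256) and (156,226), and in view 3 the slot edge and catch are at (137,253) and (173,221).

```bash
python3 - <<'E'
from h import *
P=[np.load(f"p{k}.npy",allow_pickle=True).item() for k in range(3)]; off=[(271,205),(341,204),(217,249)]
def tri(pts):
    rs=[];
    for k,q in enumerate(pts):
        if q: rs.append(wray(P[k],P[k]["obs"],off[k][0]+q[0]/3-.33,off[k][1]+q[1]/3-.33))
    p=cross(rs); e=[(wproj(P[k],P[k]["obs"],p)-[off[k][0]+q[0]/3-.33,off[k][1]+q[1]/3-.33]).round(1).tolist() for k,q in enumerate(pts) if q]
    return p.round(4),e
print("TL",tri([(72,315),(84,316),(72,318)]),"TR",tri([(196,300),(186,299),None]))
print("slotedge",tri([(135,258),(130,256),(137,253)]),"catch",tri([(166,228),(156,226),(173,221)]))
print("screws",tri([(208,150),(158,150),None]),tri([(73,172),(26,173),(105,131)]))
# line of strip top edge: bright bar in p0, cast to z=.19
for k,m in((0,None),(1,None)):
    im=P[k];g=cv2.cvtColor(im["pixels"],cv2.COLOR_RGB2GRAY)
    q=[(78,190),(88,180)][k]; pts=[]
    for u in np.arange(off[k][0]+q[0]/3,off[k][0]+q[1]/3):
        u=int(u);c=g[off[k][1]+92:off[k][1]+113,u].astype(float);i=np.argmax(np.diff(c));pts.append(plane(*wray(im,im["obs"],u,off[k][1]+92+i+.5),.19)[:2])
    pts=np.array(pts);f=np.polyfit(pts[:,1],pts[:,0],1);print("edge x=f(y)",f,np.polyval(f,-.05),np.ptp(pts[:,1]), np.std(pts[:,0]-np.polyval(f,pts[:,1])))
E
```

```text
TL (array([ 0.6539, -0.0768,  0.1721]), [[1.2, 0.5], [-0.3, 0.0], [-1.0, -0.6]]) TR (array([ 0.6634, -0.0213,  0.1492]), [[-0.0, 0.7], [-0.0, -0.7]])
slotedge (array([ 0.6426, -0.0504,  0.1412]), [[-0.1, -0.1], [0.0, -0.0], [0.1, 0.1]]) catch (array([ 0.6349, -0.0354,  0.1272]), [[-0.0, -0.0], [-0.0, -0.1], [0.1, 0.1]])
screws (array([ 0.6534, -0.0067,  0.0151]), [[0.0, 0.1], [-0.0, -0.1]]) (array([ 0.6651, -0.088 ,  0.019 ]), [[-0.4, -0.5], [-0.1, -0.2], [0.4, 0.7]])
edge x=f(y) [-0.17226513  0.62506526] 0.6336785194486124 0.046820047846726595 0.00047941911193061785
edge x=f(y) [-0.16673068  0.62494182] 0.6332783550307023 0.039019311972474546 0.0005246500715293171
```

```bash
cat >> h.py <<'E'
YH=-.012; OH=np.array([.5643,-.2868,0])          # hanger as it stood
YP=.155; PF=np.array([.6405,-.0507,0])           # post face
rot=lambda yaw:(R.from_euler('z',yaw)*R.from_euler('y',np.pi)).as_quat()
def at(x,y,z):  # post frame point -> world
    return PF+R.from_euler('z',YP).apply([x,y,z])
def tcp(x,y,z): # TCP for gripped hanger origin at post (x,y,z)
    return at(x-.09,y,z+.031)
def pf(o): # force in post frame
    return R.from_euler('z',-YP).apply(o["contact_force"])
E
python3 - <<'E'
from cell import r
from h import *
g=OH+R.from_euler('z',YH).apply([-.09,0,.031])
r.move_to(g+[0,0,.15],rot(YH)); r.move_linear(g,vel=.2)
print(r.get_obs()["contact_force"]); r.set_gripper(0,60); o=r.get_obs(); print(o["t"],o["opening"],o["finger_force"],o["tool_pos"]-g)
r.move_linear(g+[0,0,.16],vel=.25)
r.move_to(tcp(-.06,0,.19),rot(YP)); r.move_linear(tcp(-.06,0,.081),vel=.25); r.sleep(.2)
o=r.get_obs(); im=r.get_image("wrist"); im["obs"]=o; np.save("g0.npy",im,allow_pickle=True)
print(o["t"],o["opening"],o["contact_force"],o["tool_pos"]-tcp(-.06,0,.081))
cv2.imwrite("pics/g0.png",im["pixels"][100:,120:520,::-1])
E
```

```text
[-0.51936007 -0.5500041   0.20082805]
11.5167 0.10957221800194808 60.40316462516785 [ 1.05615662e-04 -9.33826566e-05  7.97225747e-05]
13.9583 0.10992986955742953 [-0.84161008  0.04658368 -1.53493081] [ 0.00085951 -0.00041771  0.00146479]
```

View pics/g0.png

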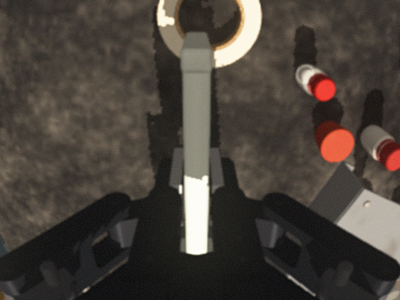

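The hanger is gripped squarely. The bar runs (197,35)-(197,250) in line with the tool, above the tape and clear of the vials. Now I'll feel forward.

```bash
cat >> h.py <<'E'
def hx(o): # hanger origin in post frame by the TCP
    return R.from_euler('z',-YP).apply(o["tool_pos"]-PF)+[.09,0,-.031]
def advance(r,z,y,x0,x1,f0,lim=12,step=.0015):
    x=x0
    while x<x1-1e-6:
        x=min(x+step,x1); r.move_linear(tcp(x,y,z),vel=.03); o=r.get_obs(); f=pf(o)-f0
        print(f"{o['t']:.2f} x {x*1e3:.1f} at {np.round(hx(o)*1e3,1)} F {f.round(1)}")
        if -f[0]>lim: return x,True
    return x,False
E
python3 - <<'E'
from cell import r
from h import *
z=.081; o=r.get_obs();f0=pf(o)
r.move_linear(tcp(-.018,0,z),vel=.1)
print(hx(r.get_obs()),pf(r.get_obs())-f0)
print(advance(r,z,0,-.018,.002,f0))
E
```

```text
[-0.01845187  0.00016813  0.08086234] [1.17014105 0.85462835 0.5512143 ]
14.82 x -16.5 at [-16.8  -0.   81.1] F [-0.3  0.7  0.9]
15.07 x -15.0 at [-15.  -0.  81.] F [-0.4  1.   0.2]
15.32 x -13.5 at [-13.4  -0.   81. ] F [ 0.   1.  -0.1]
15.57 x -12.0 at [-11.9  -0.   81. ] F [-0.1  0.7  0.5]
15.82 x -10.5 at [-10.4  -0.   81. ] F [0.2 0.8 0.5]
16.07 x -9.0 at [-8.9 -0.  81. ] F [-0.2  1.3  1.1]
16.32 x -7.5 at [-7.4  0.  81. ] F [-0.5  0.2 -0.6]
16.57 x -6.0 at [-6.3  0.  80.9] F [-3.5 -0.6  1.8]
16.82 x -4.5 at [-4.6  0.  80.9] F [-3.4  0.3  0.4]
17.07 x -3.0 at [-3.1  0.  80.9] F [-4.   1.4  0.6]
17.32 x -1.5 at [-1.5  0.  80.9] F [-3.7  0.   1.6]
17.57 x -0.0 at [-0.   0.  80.9] F [-4.6  1.5  0.9]
17.82 x 1.5 at [ 1.1  0.  80.9] F [-7.   0.5  1.2]
18.07 x 2.0 at [ 1.  -0.  80.9] F [-10.3   0.1   3.2]
(0.002, False)
```

Light 3–4 N catch contact starts about 6.5 mm short of a hard stop, so the tabs went straight in. Next I'll feel the slot top to fix the height, then lower to mid-window.

```bash
python3 - <<'E'
from cell import r
from h import *
X=.0004
r.move_linear(tcp(X,0,.081),vel=.03); r.sleep(.1); f0=pf(r.get_obs()); z=.081
while z<.090:
    z+=.001; r.move_linear(tcp(X,0,z),vel=.03); o=r.get_obs(); f=pf(o)-f0
    print(f"{o['t']:.2f} z {z*1e3:.1f} at {np.round(hx(o)*1e3,1)} F {f.round(1)}")
    if f[2]<-7: break
top=hx(o)[2]; print("top",top)
zt=top-.010
r.move_linear(tcp(X,0,.081),vel=.04)
z=.081
while z>zt+1e-6:
    z=max(z-.002,zt); r.move_linear(tcp(X,0,z),vel=.03); o=r.get_obs(); f=pf(o)-f0
    print(f"{o['t']:.2f} z {z*1e3:.1f} at {np.round(hx(o)*1e3,1)} F {f.round(1)}")
    if abs(f[2])>12: break
E
```

```text
18.68 z 82.0 at [ 0.5  0.  82. ] F [-0.2 -0.4 -0.3]
18.93 z 83.0 at [ 0.5 -0.  83.1] F [0.2 0.2 0.3]
19.18 z 84.0 at [ 0.3  0.  83.8] F [ 1.3 -0.1 -2.9]
19.43 z 85.0 at [ 0.1  0.1 84.7] F [ 1.3 -0.8 -5.6]
19.68 z 86.0 at [ 0.   0.1 85.8] F [-0.3  0.5 -6.6]
19.93 z 87.0 at [-0.2  0.1 86.8] F [-1.2 -0.6 -6. ]
20.18 z 88.0 at [-0.5  0.1 87.7] F [-3.6 -0.8 -7.4]
top 0.08769408906638806
20.75 z 79.0 at [ 0.6 -0.2 79.7] F [-3.4 -0.4  0.4]
21.00 z 77.7 at [ 0.7 -0.2 78.6] F [-3.2  0.4  1.6]
```

The upper contact came at about 83.3 mm, so the strip is shifted by about +0.4 mm. Continuing up probably pitched the hanger slightly in the pads. I'll square it by pressing the plate flat on the strip, then lower to about 73.5 mm.

```bash
python3 - <<'E'
from cell import r
from h import *
def rep():
    o=r.get_obs(); print(f"{o['t']:.2f} at {np.round(hx(o)*1e3,1)} F {pf(o).round(1)} T {R.from_euler('z',-YP).apply(o['torque']).round(2)}"); return o
rep(); r.move_linear(tcp(.0004,0,.0795),vel=.04); rep()
for x in np.arange(.001,.008,.001):
    r.move_linear(tcp(x,0,.0795),vel=.03); o=rep()
    if pf(o)[0]<-28: break
r.move_linear(tcp(.0006,0,.0795),vel=.03); rep()
for z in (.0775,.0755,.0735):
    r.move_linear(tcp(.0006,0,z),vel=.03); rep()
r.sleep(.2); rep()
for n in("scene","side"):
    im=r.get_image(n); np.save(n+"1.npy",im,allow_pickle=True)
s=[]
for n in("scene","side"):
    im=np.load(n+"1.npy",allow_pickle=True).item();T=im["camera_from_world"];p=T[:3,:3]@at(-.08,0,.12)+T[:3,3];u=int(im["cx"]+im["fx"]*p[0]/p[2]);v=int(im["cy"]+im["fy"]*p[1]/p[2]);print(n,u,v)
    s.append(cv2.resize(im["pixels"][v-50:v+50,u-50:u+50,::-1],(400,400),interpolation=2))
cv2.imwrite("pics/s1.png",np.hstack(s))
E
```

```text
21.00 at [ 0.7 -0.2 78.6] F [-8.   0.7  0.6] T [-0.01  0.92  0.21]
21.25 at [ 0.5 -0.1 80.1] F [-8.3  0.5 -1.3] T [-0.03  1.16  0.1 ]
21.50 at [ 0.6 -0.1 79.9] F [-11.4  -0.4  -1. ] T [-0.08  1.41  0.14]
21.75 at [ 0.7 -0.2 79.7] F [-17.5  -2.8   0.6] T [-0.17  1.94  0.21]
22.00 at [ 0.9 -0.1 79.3] F [-19.9  -2.2   0.1] T [-0.31  2.38  0.21]
22.25 at [ 1.2 -0.  78.9] F [-22.4  -3.5  -2. ] T [-0.34  2.77  0.18]
22.50 at [ 1.4 -0.1 78.5] F [-25.6  -5.   -3. ] T [-0.61  3.26  0.08]
22.75 at [ 1.5  0.  78.3] F [-30.5  -5.2  -1.3] T [-0.64  3.88  0.22]
23.08 at [ 1.  -0.2 80.1] F [-3.6 -0.  -3.5] T [-0.17  0.89  0.04]
23.33 at [ 1.  -0.1 77.7] F [-3.9 -0.5 -3.2] T [-0.12  0.76 -0.04]
23.58 at [ 0.6 -0.  75.4] F [-4.8 -0.4 -2.3] T [-0.13  0.87 -0.04]
23.83 at [ 0.5  0.1 73.3] F [-2.8 -0.1 -3.2] T [-0.11  0.65  0.06]
24.03 at [ 0.6  0.  73.4] F [-2.7  0.7 -4.7] T [-0.11  0.61  0.06]
scene 279 188
side 302 185
```

View pics/s1.png

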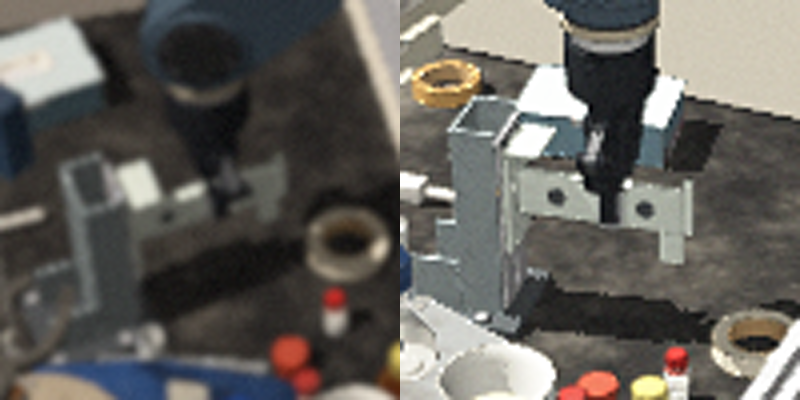

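The scene view (left) and side view (right) show the hanger's plate at the strip with the bar level. The flange top is at about (139,183) left and (529,138) right. I'll check the flange height by crossing the two views.

```bash
python3 - <<'E'
from h import *
L=lambda n:np.load(n,allow_pickle=True).item()
s,d,s0=L("scene1.npy"),L("side1.npy"),L("scene0.npy")
def blob(im,u,v):
    m=hanger(im); n,l,st,c=cv2.connectedComponentsWithStats(m[v-14:v+14,u-14:u+14]); 
    i=1+np.argmin([np.hypot(*(c[j]-14)) if st[j][4]>15 else 99 for j in range(1,n)]); return c[i]+[u-14,v-14],st[i]
a=blob(s,264,184);b=blob(d,284,170);print(a,b)
for q in((263.8,183.8),a[0]):
  for w in((284,169.5),b[0]):
    p=cross([ray(s,*q),ray(d,*w)]);print(p.round(4),(R.from_euler('z',-YP).apply(p-PF)*1000).round(1))
def proj(im,p):
    T=im["camera_from_world"];p=T[:3,:3]@p+T[:3,3];return (im["cx"]+im["fx"]*p[0]/p[2]).round(1),(im["cy"]+im["fy"]*p[1]/p[2]).round(1)
for z in(.169,.1735):print(proj(s,at(-.016,0,z)),proj(d,at(-.016,0,z)))
print("scene0 check",proj(s0,np.array([.548,-.2866,.1])),blob(s0,274,150))
E
```

```text
(array([262.33009709, 183.75728155]), array([  6,   8,  13,  12, 103], dtype=int32)) (array([283.8625, 169.8125]), array([ 8,  9, 13, 10, 80], dtype=int32))
[ 0.6193 -0.0455  0.1793] [-20.2   8.4 179.3]
[ 0.6195 -0.0456  0.1785] [-20.    8.3 178.5]
[ 0.6237 -0.0525  0.1742] [-16.9   0.9 174.2]
[ 0.6239 -0.0526  0.1734] [-16.7   0.7 173.4]
(np.float64(262.1), np.float64(184.6)) (np.float64(283.9), np.float64(170.7))
(np.float64(262.0), np.float64(183.8)) (np.float64(283.8), np.float64(169.6))
scene0 check (np.float64(272.5), np.float64(151.3)) (array([272.85135135, 151.2027027 ]), array([ 9, 11,  9, 10, 74], dtype=int32))
```

The flange is at 174 mm, so the origin is at about 73.8 mm, as intended. Releasing now.

```bash
python3 - <<'E'
from cell import r
from h import *
r.set_gripper(1.0); o=r.get_obs(); print(o["t"],pf(o).round(1),hx(o).round(4)); r.sleep(.3)
r.move_linear(o["tool_pos"]+[0,0,.13],vel=.25); r.sleep(.3)
s=r.get_image("scene");d=r.get_image("side");np.save("scene2.npy",s,allow_pickle=True);np.save("side2.npy",d,allow_pickle=True)
def blob(im,u,v):
    m=hanger(im); n,l,st,c=cv2.connectedComponentsWithStats(m[v-14:v+14,u-14:u+14])
    i=1+np.argmin([np.hypot(*(c[j]-14)) if st[j][4]>15 else 99 for j in range(1,n)]); return c[i]+[u-14,v-14]
a,b=blob(s,262,184),blob(d,284,170);p=cross([ray(s,*a),ray(d,*b)]);print(a,b,(R.from_euler('z',-YP).apply(p-PF)*1000).round(1))
c=[cv2.resize(im["pixels"][v-50:v+50,u-50:u+50,::-1],(400,400),interpolation=2) for im,u,v in((s,279,188),(d,302,185))]
cv2.imwrite("pics/s2.png",np.hstack(c)); print(r.get_obs()["t"])
E
```

```text
24.85 [-0.4 -0.9  0.1] [ 0.0006 -0.      0.0735]
[262.42 183.68] [283.28723404 170.89361702] [-16.2   0.9 171.1]
26.2167
```

View pics/s2.png

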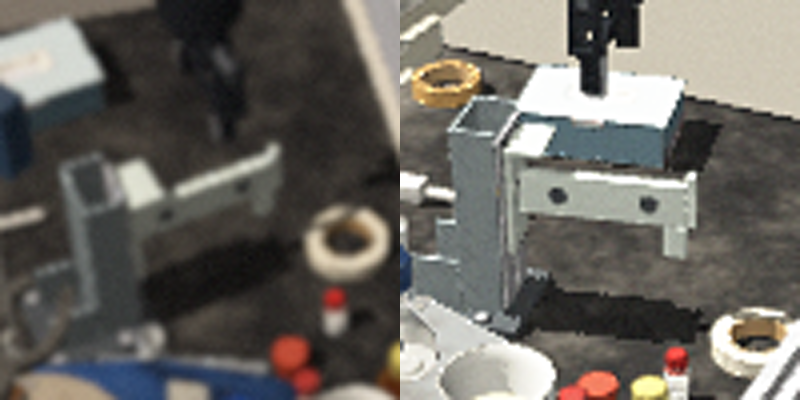

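The hanger is hanging free with its flange at about 171–174 mm, well above home (about 165), so the hooks hold and the catch is still in. Now I'll press the flange with the shut fingers.

```bash
python3 - <<'E'
from cell import r
from h import *
r.move_linear(at(-.016,0,.25),vel=.25); r.set_gripper(0,20); r.move_linear(at(-.016,0,.182),vel=.15); r.sleep(.2)
f0=pf(r.get_obs()); z=.180
while z>.150:
    z-=.0015; r.move_linear(at(-.016,0,z),vel=.03); o=r.get_obs(); f=pf(o)-f0
    print(f"{o['t']:.2f} z {z*1e3:.1f} tip {o['tool_pos'][2]*1e3:.1f} F {f.round(1)}")
    if f[2]>24: break
r.sleep(.2); o=r.get_obs(); print(o["tool_pos"][2],pf(o)-f0)
E
```

```text
28.50 z 178.5 tip 178.4 F [ 0.6 -1.  -0.8]
28.75 z 177.0 tip 176.9 F [-0.4 -0.7 -1. ]
29.00 z 175.5 tip 175.4 F [ 0.5  0.4 -0.8]
29.25 z 174.0 tip 173.9 F [ 0.3 -1.8 -0.2]
29.50 z 172.5 tip 172.4 F [-0.7 -1.1 -1.1]
29.75 z 171.0 tip 170.8 F [-0.2  0.  -0.8]
30.00 z 169.5 tip 169.3 F [-0.6 -1.  -1.5]
30.25 z 168.0 tip 167.8 F [ 0.2 -0.2 -1.4]
30.50 z 166.5 tip 166.4 F [ 0.1 -0.7 -0.6]
30.75 z 165.0 tip 165.2 F [ 0.  -2.4  1.4]
31.00 z 163.5 tip 164.9 F [-4.7  1.1 10.8]
31.25 z 162.0 tip 164.6 F [-7.9  0.3 21.3]
31.50 z 160.5 tip 164.4 F [-12.5   1.7  31.2]
0.16444642492317202 [-11.81935741   0.73166588  31.52666895]
```

```bash
python3 - <<'E'
from cell import r
from h import *
r.move_linear(at(-.016,0,.20),vel=.1); r.move_linear(at(-.10,0,.30),vel=.3); r.sleep(.3)
o=r.get_obs();s=r.get_image("scene");d=r.get_image("side");w=r.get_image("wrist")
w["obs"]=o;np.save("w3.npy",w,allow_pickle=True)
def blob(im,u,v):
    m=hanger(im); n,l,st,c=cv2.connectedComponentsWithStats(m[v-14:v+14,u-14:u+14])
    i=1+np.argmin([np.hypot(*(c[j]-14)) if st[j][4]>15 else 99 for j in range(1,n)]); return c[i]+[u-14,v-14]
a,b=blob(s,262,184),blob(d,284,170);p=cross([ray(s,*a),ray(d,*b)]);print(o["t"],a,b,(R.from_euler('z',-YP).apply(p-PF)*1000).round(1))
u,v=wproj(w,o,at(-.02,0,.16)).astype(int);print(u,v); v=min(v,350)
c=[cv2.resize(im["pixels"][v-50:v+50,u-50:u+50,::-1],(400,400),interpolation=2) for im,u,v in((w,u,v),(d,302,185))]
cv2.imwrite("pics/s3.png",np.hstack(c))
E
```

```text
33.125 [264.4        185.14666667] [283.64285714 173.33333333] [-20.6   8.3 167.4]
314 262
```

View pics/s3.png

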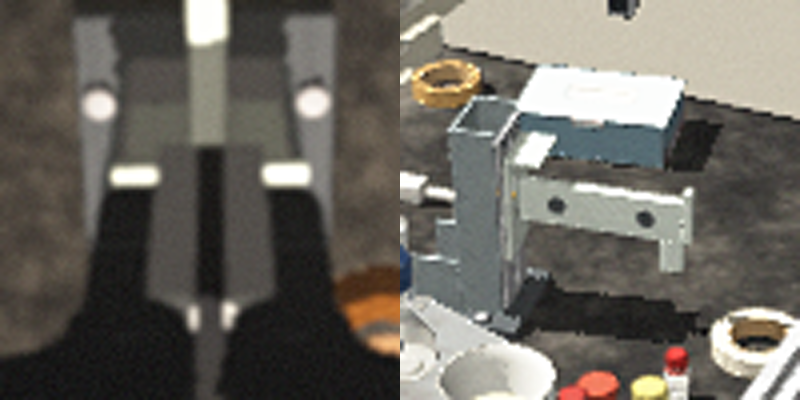

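The side view shows the flange lower, at (535,148), and the brass catch pin showing through the plate at (515,195). The bar is nearly level and the bystanders are untouched. The robot is clear of everything.

```bash
python3 -c "
from cell import r
print(r.hand_in())"
```

```text
the job is handed in; nothing more can be done
None
```

The hanger hangs by its hooks in the middle and upper slots, pressed down onto its stop, with the catch pin visible through the plate. The robot is clear, the bystanders look untouched, and the job was handed in at about 33 s; no verdict was shown.

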